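# Slide the spread tub home under the shelf riser

## Task

The oblong spread tub lying out on the wooden counter shelf belongs in the empty bay of the little two-bay riser that stands there (the other bay already has a tin in it). Push the tub along the shelf, long way in, between the two steel legs of that bay and gently on until its end meets the stop bars at the back, without picking it up or tipping it. Leave the tin, the jars on the riser, the mug and the spice shaker standing where they are.

Things in the scene. Friction and masses are not known exactly. Their poses are not given: they have to be found in the camera images.
- tub: the closed oblong spread tub with a yellow lid that is to be pushed, about 0.33 kg (varies). Origin at the centre of its underside, z up. 132 mm long along its y (lip 137), 92 mm wide along x (lip 96), 53 mm tall. Walls taper in downwards: the lid rim, 44 to 53 mm up, is what touches. Starts flat on the counter shelf before the riser's front, its y up to 0.65 rad from the riser's x.
- riser: fixed two-bay shelf riser: wooden board 95 mm deep (x), 244 wide (y), underside 64 and top 78 mm above the counter shelf, on three leg frames of 10 mm dark steel rod at y = -114, 0, +114 mm. Origin on the counter shelf under the board's centre. x points from the open front to the back; it lies 1.4 to 1.7 rad from world x (towards the robot's left), so the front faces the robot's right.
- bay_a (a point): middle of the mouth of the bay on the riser's -y side, on the counter shelf between the front faces of its two legs, at riser x = -44.5, y = -57 mm. Axes as the riser's. The bay is 104 mm wide between the legs; thin side bars run back from the legs 48 mm above it.
- bay_b (a point): the same for the bay on the riser's +y side, at riser x = -44.5, y = +57 mm.
- stop (a point): middle of the face of the stop bars across the back of both bays, at riser x = +33.5 mm, y = 0, 48 mm above the counter shelf. Axes as the riser's. A tub at home has its inner end on this face: its origin at riser x = -32.5 mm, about 50 mm of it sticking out in front of the board. The bars are rigid.
- tin: short round food tin, 75 mm across, 58 mm tall, standing inside one of the two bays (left or right varies); the bay without it is the empty one. Origin at the centre of its underside. Leave alone.
- lid_jar: small empty glass jar with a yellow lid, 52 mm across, 70 mm tall, standing on the board above the empty bay, loose. Origin at the centre of its underside. Leave alone.
- spice_jar: slim spice jar, 45 mm across, 107 mm tall, standing on the middle of the board, loose. Origin at the centre of its underside. Leave alone.
- mug: white mug, 83 mm across, 115 mm with its handle, 86 mm tall, standing near the right end of the counter shelf, loose. Origin near the centre of its underside. Leave alone.
- shaker: spice shaker with a white top, 57 mm across, 103 mm tall, standing near the right end of the counter shelf, loose. Origin at the centre of its underside. Leave alone.
- shelf_mid (a point): middle of the flat top of the fixed wooden counter shelf on which all this happens, 250 mm above the table: a board 315 mm deep (world x 0.395 to 0.71) and 620 mm wide (world y -0.32 to +0.30). It does not vary. Axes as the world's.

How it is judged:
By the outcome, as a careful person would: the job done as asked, in the order asked, and still so for the second after the job is handed in, with the robot touching nothing.
It also fails if it takes over 72 s, if anything falls off the work surface, if the arm or the gripper's body presses on something with over 40 N, if the wrist force passes 120 N, or if a joint passes its speed limit or range.

## Robot

A 6-joint arm with a two-finger parallel gripper is mounted at the origin on the work surface; the furniture and walls round the work are solid. World frame = base frame: x ahead of the robot, y to its left, z up, the work surface at z = 0. Lengths are in mm, angles in rad, forces in N, time in s.
With the tool pointing down it reaches from about 400 to 925 mm from the base axis. Payload 12.5 kg.
Tool frame: the origin (TCP) lies at the centre of the arm's flange, where the gripper is bolted on; the fingertips stand 190 mm ahead of it and the grasp point (between the pads) lies 171 mm ahead of it; z points along the fingers, y is the line along which they close (so a half turn about z gives the same grasp; the last joint's range is limited). The gripper opens to 95 mm and grips with 3 to 60 N. Pads are 20 mm wide; open, the fingers measure 119 mm over their backs; the gripper's body (75 mm by 180 mm) begins 59 mm behind the grasp point.
Start: joints at [1.089, 0.491, 1.559, -0, 1.092, -0.106], TCP at [229.362, 581.393, 404.761] pointing down, gripper open.
Joint ranges: [-3.1, 3.1], [-0.84, 2.19], [0.05, 2.79], [-1.13, 4.28], [0.06, 2.93], [-2.69, 2.69]. Speed limits (rad/s): [2.22, 2.22, 2.79, 3.14, 3.14, 3.14].

## Interface

Orientations are given as [roll, pitch, yaw] about the fixed x, y, z axes, in that order (R = Rz(yaw) Ry(pitch) Rx(roll)).
In Python, from cell import env, read_camera, search_frame, cut_out gives the robot as it stands. The module is installed in compiled form; this text tells all that it offers.
- The arm moves only by the tool move_arm, never from a script. Its argument "commands" is a list of rows, each a list of 3 entries, a list of its own where there are three numbers: the shift along the world's x, y, z normalised to -1 to 1, where 1 is 0.03 m, then the turn about the world's z normalised to -1 to 1, where 1 is 0.08 rad, then the opening, from -1 (shut) to 1 (fully open), so that 0 is half open. A call has 1 to 20 rows; each row shifts and turns the commanded pose from where the row before left it; what a row does not reach is not made up. A row lasts 1/12 s, in which the tool goes at most 41.7 mm and 7.16 degrees, less where a joint would pass 70% of its speed; a pose out of reach is approached as far as the arm can. A call with a number of a shift or a turn outside -1 to 1 is refused whole. A call with a gripper value outside its range is refused whole. The fingers move at their own pace and stop on an object; the grip force is fixed at half the most. Time passes only in rows, so rows that do not move let the fingers close. It gives the time, the measured TCP pose, the force, the opening and the grip force at its end, in the units of the state.
- env.state(): the state, without advancing time (a new reading comes with each control period).
- read_camera(name): name is "scene" or "top"; returns a dict with "image" (480x640x3 uint8, red, green, blue), "fx", "fy", "cx", "cy" (pixels), "rvec" (rotation vector, rad) and "tvec" (3), from world to camera coordinates, as OpenCV has them. Camera axes: x right, y down, z forward; pixel columns grow to the right and rows downward; lengths in mm; the calibration is good to about 2 mm. A picture is of the moment at which its call begins. There is no depth.
- env.job_done(): hands the job in; it is judged then, once.
Trained networks look in a picture, given as the dict that the camera call returned (one of the last four; its "shot" number tells which), for a name from the list of things; names that differ only in an ending like _2 or _b are one class to them, and where a whole thing is asked for, a point or a joint stands for the part that bears it (a point fixed in the world has none). Each returns a list of dicts, best first, with "confidence" (0 to 1); they miss things now and then, are a little off and sometimes report something else, mostly with a low value. They report only what shows in the picture. A call takes as long as a camera call.
- search_frame(thing, picture): "at" ([column, row] in pixels, amid what is visible of it).
- cut_out(thing, picture): "region" (480x640 bool, what is visible of it) and "at" ([column, row] in pixels, amid what is visible of it).
The state is a dict: "t": time; "joints": joint angles; "qvel": joint speeds; "tau": joint torques, N m; "eef_pos": TCP position; "tcp_rot": TCP orientation; "ft_force": force on the tool from outside, world axes, zero at the start; "moment": the same for the moment, N m; "opening": opening from 0.0 (shut) to 1.0 (fully open); "grip_force": force on a finger pad.
Only numpy, scipy, OpenCV 4.12 (cv2) and the standard library are available. Lean on these libraries where they do the work, as an engineer would, in place of code of your own. Each camera call takes 0.05 s, during which the arm holds its last target. There are 200 camera calls.

## Working session

There is one attempt and no reset: what is moved stays moved. The work goes in short steps, Python scripts to look and compute and a tool call to move; the robot and the scene stay as the last step left them, time stands still between calls to the robot, and variables do not carry over. Pictures are saved under pics/ and viewed, at most 10 in all, crops included, and the job is handed in when it is done.

Besides the shell and the picture viewer there is one more tool, called after "Request:" as name(argument=value, ...), one argument or row to a line, values as JSON. move_arm: Moves the arm, as the interface text tells. Its arguments: {"type":"object","properties":{"commands":{"type":"array","items":{"type":"array"}}},"required":["commands"]}

```bash
mkdir -p pics
cat > h.py <<'E'
import numpy as np, cv2
from cell import env, read_camera, search_frame, cut_out
def ray(p,uv):
    R=cv2.Rodrigues(np.array(p["rvec"],float))[0];t=np.array(p["tvec"],float).ravel()
    d=R.T@np.array([(uv[0]-p["cx"])/p["fx"],(uv[1]-p["cy"])/p["fy"],1.]);return -R.T@t,d
def atz(p,uv,z):
    c,d=ray(p,uv);return c+d*(z-c[2])/d[2]
def proj(p,X):
    K=np.array([[p["fx"],0,p["cx"]],[0,p["fy"],p["cy"]],[0,0,1.]])
    return cv2.projectPoints(np.array(X,float).reshape(-1,1,3),np.array(p["rvec"],float),np.array(p["tvec"],float),K,None)[0].reshape(-1,2)
E
python3 - <<'E'
from h import *
for n in("scene","top"):
    p=read_camera(n);cv2.imwrite(f"pics/{n}0.png",p["image"][:,:,::-1]);print(n,np.round(ray(p,(320,240)),2).tolist(),p["fx"])
    for k in("tub","riser","tin","lid_jar","spice_jar","mug","shaker"):
        for r in cut_out(k,p)[:2]:
            m=r["region"].astype(np.uint8);b=cv2.minAreaRect(cv2.findNonZero(m))
            print(k,round(r["confidence"],2),np.round(r["at"]),m.sum(),np.round(cv2.boxPoints(b)).tolist())
E
```

```text
scene [[121.47, -319.26, 975.02], [0.51, 0.38, -0.77]] 468.92574505752094
tub 0.41 [224. 210.] 4513 [[169.0, 217.0], [269.0, 133.0], [313.0, 184.0], [213.0, 269.0]]
riser 0.92 [229. 208.] 4434 [[170.0, 217.0], [270.0, 133.0], [313.0, 184.0], [213.0, 268.0]]
riser 0.66 [486. 291.] 1878 [[459.0, 314.0], [487.0, 259.0], [520.0, 276.0], [493.0, 331.0]]
tin 0.66 [235. 240.] 521 [[216.0, 244.0], [245.0, 221.0], [257.0, 236.0], [228.0, 259.0]]
tin 0.46 [232. 211.] 4267 [[171.0, 217.0], [270.0, 134.0], [312.0, 185.0], [213.0, 267.0]]
lid_jar 0.77 [262. 166.] 1029 [[252.0, 143.0], [280.0, 143.0], [280.0, 186.0], [252.0, 186.0]]
spice_jar 0.82 [236. 168.] 1352 [[219.0, 141.0], [245.0, 136.0], [254.0, 194.0], [229.0, 198.0]]
mug 0.9 [413. 392.] 3192 [[372.0, 376.0], [429.0, 347.0], [458.0, 405.0], [401.0, 433.0]]
shaker 0.86 [487. 292.] 1877 [[456.0, 310.0], [490.0, 258.0], [521.0, 279.0], [487.0, 330.0]]
top [[376.22, -28.24, 1436.0], [0.15, 0.02, -0.99]] 553.1732818374338
tub 0.75 [453. 198.] 945 [[429.0, 201.0], [459.0, 172.0], [478.0, 191.0], [449.0, 221.0]]
tub 0.61 [325. 250.] 2872 [[289.0, 260.0], [304.0, 216.0], [367.0, 239.0], [351.0, 283.0]]
riser 0.92 [225. 255.] 4169 [[193.0, 294.0], [202.0, 174.0], [251.0, 177.0], [242.0, 297.0]]
lid_jar 0.55 [224. 203.] 768 [[205.0, 192.0], [232.0, 183.0], [242.0, 214.0], [216.0, 222.0]]
spice_jar 0.69 [211. 228.] 730 [[189.0, 227.0], [203.0, 208.0], [232.0, 229.0], [217.0, 249.0]]
spice_jar 0.27 [224. 253.] 4206 [[193.0, 295.0], [199.0, 175.0], [250.0, 178.0], [244.0, 297.0]]
mug 0.56 [448. 303.] 1571 [[411.0, 299.0], [439.0, 267.0], [478.0, 302.0], [449.0, 334.0]]
shaker 0.87 [451. 197.] 878 [[431.0, 201.0], [459.0, 173.0], [478.0, 192.0], [450.0, 220.0]]
shaker 0.55 [224. 252.] 4445 [[192.0, 296.0], [199.0, 174.0], [251.0, 177.0], [244.0, 299.0]]
```

View pics/scene0.png

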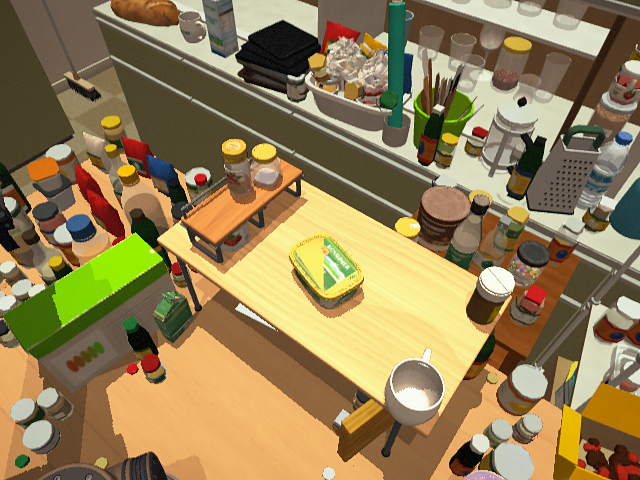

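View pics/top0.png

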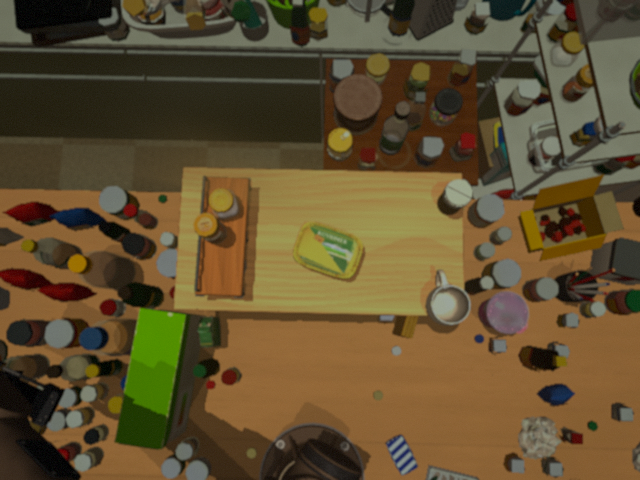

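The tub is at about (325,250) in the top view. The tin is under the near (robot-side) end of the riser, at scene (235,240), so the empty bay is the far one, bay_a. Next I fit the poses.

```bash
cat >> h.py <<'E'
from scipy.optimize import minimize
def rr(L,W,r,z):  # rounded rect, L along y
    a=np.linspace(0,2*np.pi,40,endpoint=False)
    return np.c_[np.sign(np.cos(a))*(W/2-r)+r*np.cos(a),np.sign(np.sin(a))*(L/2-r)+r*np.sin(a),np.full(40,z)]
TUB=np.r_[rr(137,96,25,303),rr(137,96,25,294),rr(120,80,25,250)]
BOARD=np.r_[rr(244,95,.5,328),rr(244,95,.5,314)]
def sil(p,M,q):
    c,s=np.cos(q[2]),np.sin(q[2]);X=M@np.array([[c,s,0],[-s,c,0],[0,0,1]])+[q[0],q[1],0]
    h=cv2.convexHull((proj(p,X)*16+8).astype(np.int32).reshape(-1,1,2))
    im=np.zeros((480,640),np.uint8);cv2.fillConvexPoly(im,h,255,cv2.LINE_AA,4);return im/255.
def fit(ps,ms,M,q0,ig=None):
    f=lambda v:sum((np.abs(sil(p,M,v*[1,1,.01])-m)*(1 if ig is None else ~ig[i])).sum() for i,(p,m) in enumerate(zip(ps,ms)))
    best=min((minimize(f,np.array(q0)/[1,1,.01]+d,method="Nelder-Mead",options=dict(initial_simplex=np.array(q0)/[1,1,.01]+d+np.array([[0,0,0],[9,0,0],[0,9,0],[0,0,9]]))) for d in([0,0,0],[3,-3,-5])),key=lambda r:r.fun)
    return best.x*[1,1,.01],best.fun
def tubfit(q0):
    out=[];ps=[];ms=[]
    for n in("scene","top"):
        p=read_camera(n);g=sil(p,TUB,q0)
        rs=[r["region"] for r in cut_out("tub",p)]
        if not rs: continue
        m=max(rs,key=lambda m:(m*g).sum()/(m|(g>0)).sum())
        print(n,"iou",round((m*g).sum()/(m|(g>0)).sum(),2));ps.append(p);ms.append(m.astype(float))
        out.append(fit([p],[m.astype(float)],TUB,q0));print(n,np.round(out[-1][0],3),out[-1][1])
    return ps,ms,out
E
python3 - <<'E'
from h import *
p=read_camera("top")
print("tub guess",atz(p,(328,250),300))
q0=[*atz(p,(328,250),300)[:2],-0.35+np.pi/2-np.pi/2]
tubfit(q0)
ps=[];ms=[];ig=[]
b=atz(p,(223,237),328);print("board",b)
for n in("top","scene"):
    p=read_camera(n);m=max(cut_out("riser",p),key=lambda r:r["region"].sum()*(r["confidence"]>.6))["region"]
    g=np.zeros((480,640),np.uint8)
    for k in("spice_jar","lid_jar"):
        for r in cut_out(k,p)[:1]: g|=r["region"].astype(np.uint8)
    if n=="scene": # board only by colour
        hsv=cv2.cvtColor(p["image"],cv2.COLOR_RGB2HSV); m=m&(hsv[:,:,1]>0)
    ig.append(cv2.dilate(g,np.ones((5,5)))>0);ps.append(p);ms.append(m.astype(float))
    q,f=fit([p],[ms[-1]],BOARD,[b[0],b[1],1.52],[ig[-1]]);print(n,np.round(q,3),f)
    im=p["image"][:,:,::-1].copy()
    for M,qq,c in((BOARD,q,(255,0,0)),):
        cs,_=cv2.findContours((sil(p,M,qq)>.5).astype(np.uint8),0,1);cv2.drawContours(im,cs,-1,c,1)
    cs,_=cv2.findContours(m.astype(np.uint8),0,1);cv2.drawContours(im,cs,-1,(0,255,0),1)
    y,x=np.argwhere(m).mean(0).astype(int);c=im[max(0,y-100):y+100,max(0,x-100):x+100];cv2.imwrite(f"pics/r_{n}.png",cv2.resize(c,(400,400),interpolation=cv2.INTER_NEAREST))
cv2.imwrite("pics/r.png",np.hstack([cv2.imread("pics/r_top.png"),cv2.imread("pics/r_scene.png")]))
E
```

```text
tub guess [523.75193128 -26.82976012 300.        ]
scene iou 0.91
scene [ 5.2573e+02 -2.5952e+01 -3.3700e-01] 185.96078431372547
top iou 0.88
top [ 5.26091e+02 -2.52410e+01 -3.18000e-01] 206.54901960784315
board [541.78748006 186.75607559 328.        ]
top [547.249 191.879   1.553] 205.95686274509805
scene [544.337 188.222   1.563] 845.313725490196
```

View pics/r.png

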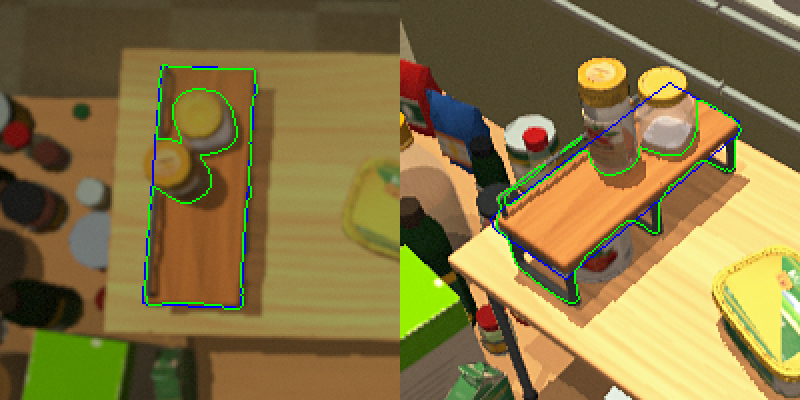

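Run:
```python
from h import *
for n in("top","scene"):
    p=read_camera(n);I=p["image"].astype(float);near=cv2.dilate((sil(p,BOARD,[546,190,1.556])>0).astype(np.uint8),np.ones((15,15)))>0
    g=np.zeros((480,640),np.uint8)
    for k in("spice_jar","lid_jar"):
        for r in cut_out(k,p)[:1]: g|=r["region"].astype(np.uint8)
    r=I[:,:,1]/(I[:,:,0]+1); m=(r<.62)&(r>.35)&(I[:,:,0]>60)&near
    m=cv2.morphologyEx(m.astype(np.uint8),cv2.MORPH_OPEN,np.ones((3,3)))
    nn,lab,st,_=cv2.connectedComponentsWithStats(m);m=lab==1+st[1:,4].argmax()
    c=np.cos(1.556);back=[546+70*np.cos(1.556),190+70*np.sin(1.556),1.556]
    bk=sil(p,np.r_[rr(320,95,1,328),rr(320,95,1,345)],back)>0   # ignore the rear part (rail, jars)
    ig=(cv2.dilate(g,np.ones((5,5)))>0)|bk
    q,f=fit([p],[m.astype(float)],BOARD,[546,190,1.556],[ig]);print(n,np.round(q,3),f)
    im=p["image"][:,:,::-1].copy()
    cs,_=cv2.findContours(m.astype(np.uint8),0,1);cv2.drawContours(im,cs,-1,(0,255,0),1)
    im=cv2.resize(im,None,fx=4,fy=4,interpolation=cv2.INTER_NEAREST)
    R=np.array([[np.cos(q[2]),-np.sin(q[2])],[np.sin(q[2]),np.cos(q[2])]])
    L=lambda pts:[[*(R@[x,y]+q[:2]),z+250] for x,y,z in pts]
    for poly in([(-47.5,-122,78),(-47.5,122,78)],[(-47.5,-122,64),(-47.5,122,64)],[(-47.5,-122,78),(47.5,-122,78)],[(-47.5,122,78),(47.5,122,78)],*[[(-44.5,y+d,0),(-44.5,y+d,64)] for y in(-114,0,114) for d in(-5,5)]):
        a=proj(p,L(poly))*4+2;cv2.line(im,*[tuple(int(v) for v in k) for k in a],(255,0,0),1)
    y,x=(np.argwhere(m).mean(0)*4).astype(int);cc=im[max(0,y-300):y+300,max(0,x-200):x+200];cv2.imwrite(f"pics/s_{n}.png",cv2.resize(cc,(400,600)))
cv2.imwrite("pics/s.png",np.hstack([cv2.imread("pics/s_top.png"),cv2.imread("pics/s_scene.png")]))
```

```text
top [546.205 200.281   1.661] 587.6588235294118
scene [558.899 193.206   1.56 ] 2265.36862745098
```

View pics/s.png

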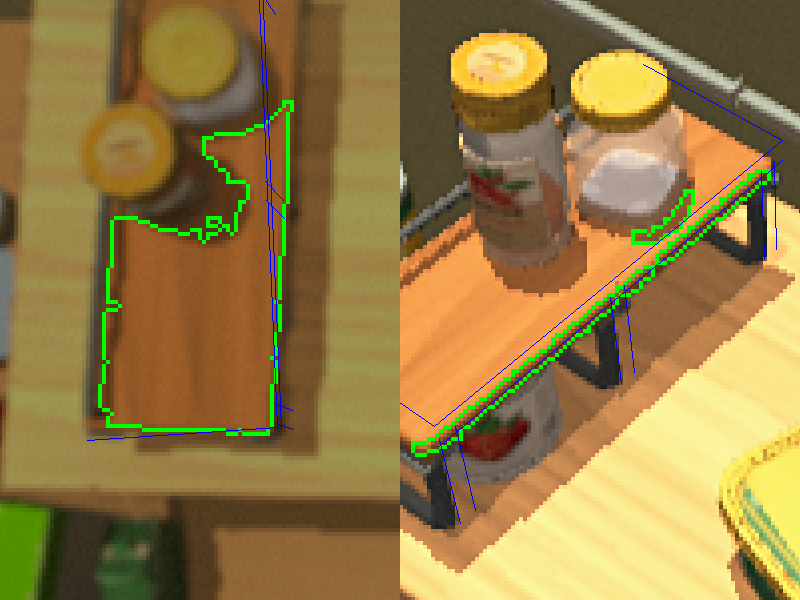

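```bash
cat >> h.py <<'E'
def overlay(p,q,box,s,fn,tub=None):
    x0,y0,x1,y1=box;im=cv2.resize(p["image"][y0:y1,x0:x1,::-1],None,fx=s,fy=s,interpolation=cv2.INTER_CUBIC)
    R=np.array([[np.cos(q[2]),-np.sin(q[2])],[np.sin(q[2]),np.cos(q[2])]])
    polys=[[(-47.5,-122,78),(-47.5,122,78)],[(-47.5,-122,64),(-47.5,122,64)],[(-47.5,-122,78),(47.5,-122,78)],[(-47.5,122,78),(47.5,122,78)]]+[[(-44.5,y+d,0),(-44.5,y+d,64)] for y in(-114,0,114) for d in(-5,5)]
    for poly in polys:
        a=(proj(p,[[*(R@[x,y]+q[:2]),z+250] for x,y,z in poly])-[x0,y0]+.5)*s
        cv2.line(im,*[tuple(int(v) for v in k) for k in a],(255,0,0),1)
    cv2.imwrite(fn,im)
E
python3 - <<'E'
from h import *
q=[547.2,191,1.553]
overlay(read_camera("scene"),q,(180,150,313,250),6,"pics/o1.png")
overlay(read_camera("top"),q,(185,165,318,310),4,"pics/o2.png")
E
```

```text
(no output)
```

View pics/o1.png

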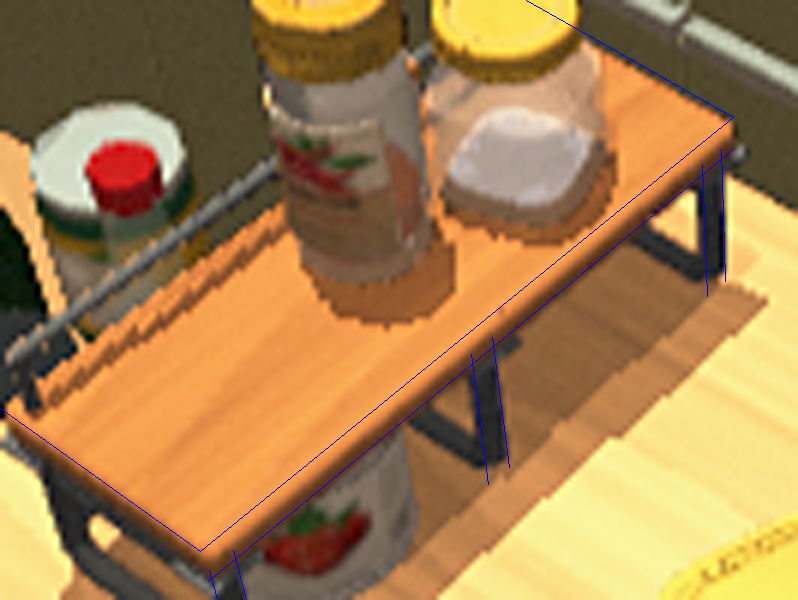

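View pics/o2.png

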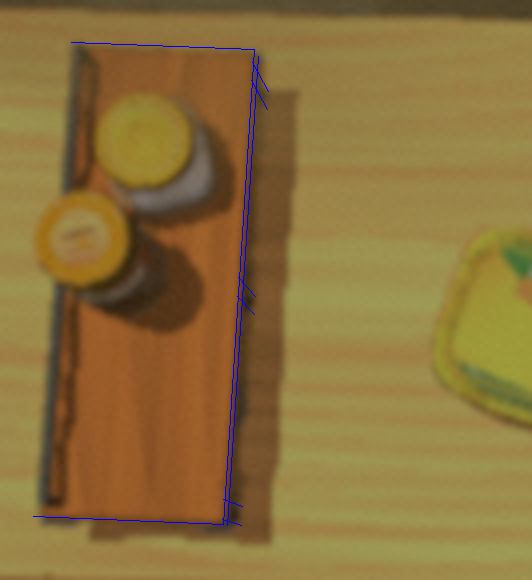

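The overlay agrees with the riser at about (546.7, 190, 1.553) to 1–2 mm. The tub is at (526, -26, yaw -0.33). Plan: go up and over, push the near long side with the open fingers so the tub squares up and lines up with the bay, then push its end. First, lift.

Request:
move_arm(
  commands=[
    [[0,0,1],0,1],
    [[0,0,1],0,1],
    [[0,0,1],0,1],
    [[0,0,1],0,1],
    [[0,0,1],0,1],
    [[0,0,1],0,1],
    [[0,0,1],0,1],
    [[0,0,1],0,1],
    [[0,0,1],0,1],
  ],
)

```text
t: 2.6
eef_pos: [229.2, 581.0, 676.4]
tcp_rot: [3.141, 0.0, 2.766]
ft_force: [0.3, 0.7, 0.7]
opening: 0.997
grip_force: 0.0
```

```bash
python3 -c "
from h import *
s=env.state();print(s['eef_pos'],s['tcp_rot'],s['joints'],s['t'],cv2.Rodrigues(np.array([0,0,0.]))[0][0])"
```

```text
[229.15017561 581.02313574 676.427373  ] [3.14126174e+00 5.14749967e-05 2.76583947e+00] [ 1.08942896e+00  3.62358155e-01  1.07297980e+00 -1.64534002e-05
  1.70592019e+00 -1.05616414e-01] 2.6 [1. 0. 0.]
```

Request:
move_arm(
  commands=[
    [[0.385,-0.97,0],0.58,1],
    [[0.385,-0.97,0],0,1],
    [[0.385,-0.97,0],0,1],
    [[0.385,-0.97,0],0,1],
    [[0.385,-0.97,0],0,1],
    [[0.385,-0.97,0],0,1],
    [[0.385,-0.97,0],0,1],
    [[0.385,-0.97,0],0,1],
    [[0.385,-0.97,0],0,1],
    [[0.385,-0.97,0],0,1],
    [[0.385,-0.97,0],0,1],
    [[0.385,-0.97,0],0,1],
    [[0.385,-0.97,0],0,1],
    [[0.385,-0.97,0],0,1],
    [[0.385,-0.97,0],0,1],
    [[0.385,-0.97,0],0,1],
    [[0.385,-0.97,0],0,1],
    [[0.385,-0.97,0],0,1],
    [[0.385,-0.97,0],0,1],
    [[0.385,-0.97,0],0,1],
  ],
)

```text
t: 4.27
eef_pos: [460.4, -2.2, 674.9]
tcp_rot: [3.141, 0.0, 2.812]
ft_force: [0.4, 0.5, 0.5]
opening: 1.002
grip_force: 0.0
```

Request:
move_arm(
  commands=[
    [[0,0,0],0,1],
    [[0,0,0],0,1],
    [[0,0,0],0,1],
  ],
)

```text
t: 4.52
eef_pos: [460.2, -0.4, 674.8]
tcp_rot: [3.141, -0.0, 2.812]
ft_force: [-0.3, 0.0, 0.2]
opening: 1.006
grip_force: 0.0
```

Request:
move_arm(
  commands=[
    [[0,0,-1],0,1],
    [[0,0,-1],0,1],
    [[0,0,-1],0,1],
    [[0,0,-1],0,1],
    [[0,0,-1],0,1],
    [[0,0,-0.8],0,1],
    [[0,0,-0.6],0,1],
    [[0,0,-0.4],0,1],
    [[0,0,-0.3],0,1],
    [[0,0,0],0,1],
    [[0,0,0],0,1],
  ],
)

```text
t: 5.43
eef_pos: [460.3, -0.0, 462.2]
tcp_rot: [3.141, 0.0, 2.813]
ft_force: [0.2, -0.1, -0.2]
opening: 0.997
grip_force: 0.0
```

Request:
move_arm(
  commands=[
    [[0.1,-0.03,0],0,1],
    [[0.1,-0.03,0],0,1],
    [[0.1,-0.03,0],0,1],
    [[0.09,-0.03,0],0,1],
    [[0,0,0],0,1],
  ],
)

```text
t: 5.85
eef_pos: [472.5, -4.4, 462.0]
tcp_rot: [3.141, 0.0, 2.812]
ft_force: [-0.5, 0.4, -0.1]
opening: 0.999
grip_force: 0.0
```

Request:
move_arm(
  commands=[
    [[0.11,-0.03,0],0.195,1],
    [[0.11,-0.03,0],0.195,1],
    [[0.11,-0.03,0],0.195,1],
    [[0.11,-0.03,0],0.195,1],
    [[0.11,-0.03,0],0.195,1],
    [[0.11,-0.03,0],0.195,1],
    [[0.11,-0.03,0],0.195,1],
    [[0.11,-0.03,0],0.195,1],
    [[0.11,-0.03,0],0.195,1],
    [[0.11,-0.03,0],0.195,1],
    [[0.11,-0.03,0],0.195,1],
    [[0.11,-0.03,0],0.195,1],
    [[0.11,-0.03,0],0.195,1],
    [[0.11,-0.03,0],0.195,1],
    [[0.11,-0.03,0],0.195,1],
    [[0.11,-0.03,0],0.195,1],
    [[0.11,-0.03,0],0.195,1],
    [[0.11,-0.03,0],0.195,1],
    [[0.11,-0.03,0],0.195,1],
    [[0.11,-0.03,0],0.195,1],
  ],
)

```text
t: 7.52
eef_pos: [538.4, -22.3, 461.8]
tcp_rot: [3.141, 0.0, 3.126]
ft_force: [-4.8, 0.5, 3.2]
opening: 1.002
grip_force: 2.1
```

Run:
```python
from h import *
print(env.state()["eef_pos"],env.state()["tcp_rot"][2])
ps,ms,o=tubfit([595,-25,-0.02])
a,b=[cv2.resize(p["image"][150:330,180:420,::-1],(400,300)) for p in ps]
cv2.imwrite("pics/p1.png",np.hstack([a,b]))
```

```text
[538.38831354 -22.31103253 461.78924988] 3.125719954168575
scene iou 0.2
scene [ 5.9660e+02 -2.6832e+01 -1.0400e-01] 2948.0039215686274
top iou 0.03
top [675.039 -72.947   0.817] 2769.509803921569
```

View pics/p1.png

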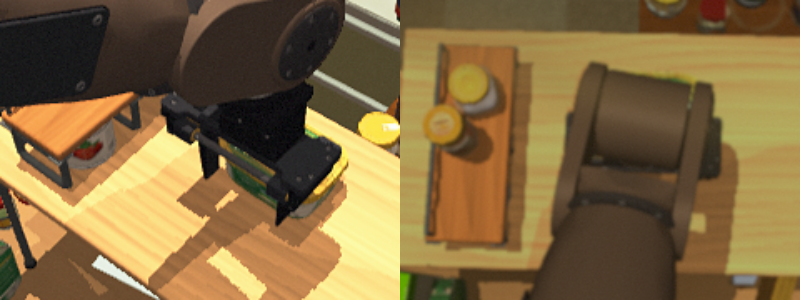

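Request:
move_arm(
  commands=[
    [[-0.3,0,0],0,1],
    [[-0.5,0,0],0,1],
    [[0,0,1],0,1],
    [[0,0,1],0,1],
    [[0,0,1],0,1],
    [[0,0,1],0,1],
    [[0,0,1],0,1],
    [[0,0,1],0,1],
  ],
)

```text
t: 8.38
eef_pos: [513.1, -22.1, 643.3]
tcp_rot: [3.142, 0.001, 3.124]
ft_force: [0.3, 0.0, -0.4]
opening: 1.005
grip_force: 0.0
```

Request:
move_arm(
  commands=[
    [[0,-0.3,0],-1,1],
    [[0,-0.3,0],-1,1],
    [[0,-0.3,0],-1,1],
    [[0,-0.3,0],-1,1],
    [[0,-0.3,0],-1,1],
    [[0,-0.3,0],-1,1],
    [[0,-0.3,0],-1,1],
    [[0,-0.3,0],-1,1],
    [[0,-0.3,0],-1,1],
    [[0,-0.3,0],-1,1],
    [[0,-0.3,0],-1,1],
    [[0,-0.3,0],-1,1],
    [[0,-0.3,0],-1,1],
    [[0,-0.3,0],-1,1],
    [[0,-0.3,0],-1,1],
    [[0,-0.3,0],-1,1],
    [[0,-0.3,0],-1,1],
    [[0,-0.3,0],-1,1],
    [[0,-0.3,0],-1,1],
    [[0,-0.3,0],-0.66,1],
  ],
)

```text
t: 10.05
eef_pos: [513.5, -202.4, 641.7]
tcp_rot: [3.141, 0.0, 1.547]
ft_force: [-0.6, -0.3, -0.4]
opening: 0.997
grip_force: 0.0
```

Run:
```python
from h import *
print(env.state()["eef_pos"],env.state()["tcp_rot"][2])
ps,ms,o=tubfit([595,-25,-0.02])
for k in("mug","shaker"):
  for r in search_frame(k,ps[-1])[:1]:print(k,r["confidence"],atz(ps[-1],r["at"],330))
a,b=[cv2.resize(p["image"][150:330,180:420,::-1],(400,300)) for p in ps]
cv2.imwrite("pics/p2.png",np.hstack([a,b]))
```

```text
[ 513.52483885 -202.4037568   641.67157016] 1.5469839385461537
scene iou 0.81
scene [ 5.98644e+02 -2.62860e+01 -9.00000e-02] 565.4509803921568
top iou 0.87
top [ 5.99092e+02 -2.62870e+01 -2.30000e-02] 167.6980392156863
```

View pics/p2.png

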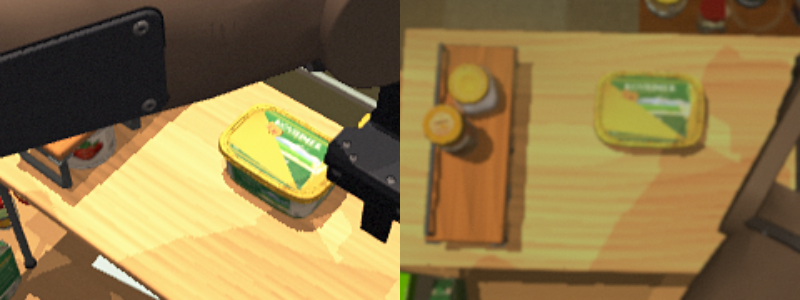

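Request:
move_arm(
  commands=[
    [[0.7,0.6,0],0.08,-0.16],
    [[0.7,0.6,0],0,-0.16],
    [[0.7,0.6,0],0,-0.16],
    [[0.7,0.6,0],0,-0.16],
    [[0,0,0],0,-0.16],
    [[0,0,0],0,-0.16],
    [[0,0,0],0,-0.16],
    [[0,0,0],0,-0.16],
  ],
)

```text
t: 11.02
eef_pos: [597.5, -130.5, 642.0]
tcp_rot: [3.141, 0.0, 1.558]
ft_force: [-0.4, -0.5, 0.3]
opening: 0.498
grip_force: 0.0
```

Request:
move_arm(
  commands=[
    [[0,0,-1],0,-0.16],
    [[0,0,-1],0,-0.16],
    [[0,0,-1],0,-0.16],
    [[0,0,-1],0,-0.16],
    [[0,0,-0.8],0,-0.16],
    [[0,0,-0.5],0,-0.16],
    [[0,0,-0.3],0,-0.16],
    [[0,0,-0.3],0,-0.16],
    [[0,0,0],0,-0.16],
    [[0,0,0],0,-0.16],
  ],
)

```text
t: 11.85
eef_pos: [598.0, -130.4, 465.4]
tcp_rot: [3.141, 0.0, 1.558]
ft_force: [0.1, 0.4, 0.4]
opening: 0.42
grip_force: 0.0
```

Request:
move_arm(
  commands=[
    [[0.003,0.18,0],0,-0.16],
    [[0.003,0.18,0],0,-0.16],
    [[0.003,0.18,0],0,-0.16],
    [[0.003,0.18,0],0,-0.16],
    [[0.003,0.18,0],0,-0.16],
    [[0.003,0.18,0],0,-0.16],
    [[0.003,0.18,0],0,-0.16],
    [[0.003,0.18,0],0,-0.16],
    [[0.003,0.18,0],0,-0.16],
    [[0.003,0.18,0],0,-0.16],
    [[0.003,0.18,0],0,-0.16],
    [[0.003,0.18,0],0,-0.16],
    [[0.003,0.18,0],0,-0.16],
    [[0.003,0.18,0],0,-0.16],
    [[0.003,0.18,0],0,-0.16],
    [[0.003,0.18,0],0,-0.16],
    [[0.003,0.18,0],0,-0.16],
    [[0.003,0.18,0],0,-0.16],
    [[0.003,0.18,0],0,-0.16],
    [[0.003,0.18,0],0,-0.16],
  ],
)

```text
t: 13.52
eef_pos: [599.8, -21.7, 464.7]
tcp_rot: [3.142, -0.0, 1.558]
ft_force: [0.3, -4.8, 3.9]
opening: 0.423
grip_force: 2.1
```

Run:
```python
from h import *
print(env.state()["eef_pos"],env.state()["tcp_rot"][2])
ps,ms,o=tubfit([601,56,-0.02])
a,b=[cv2.resize(p["image"][150:330,150:390,::-1],(400,300)) for p in ps]
cv2.imwrite("pics/p3.png",np.hstack([a,b]))
```

```text
[599.84756048 -21.65034743 464.73811995] 1.5578052130008653
scene iou 0.46
scene [588.825  67.915  -0.605] 1599.4313725490194
top iou 0.28
top [ 6.02613e+02  6.87530e+01 -6.50000e-02] 2087.7843137254904
```

View pics/p3.png

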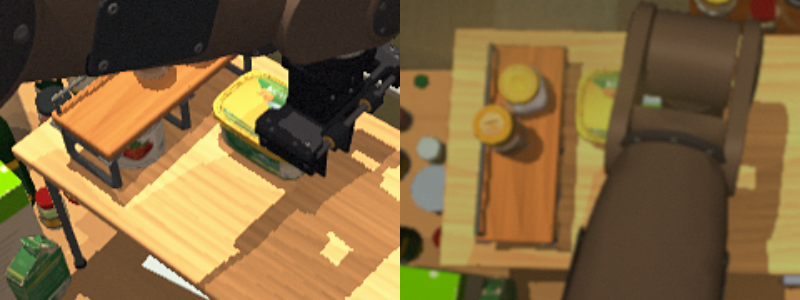

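Run:
```python
from h import *
p=read_camera("top");g=sil(p,TUB,[601,57,-.018])
ms=[r["region"] for r in cut_out("tub",p)];m=max(ms,key=lambda m:(m*g).sum()/(m|(g>0)).sum())
rows=[(c,np.flatnonzero(m[:,c]).min(),np.flatnonzero(m[:,c]).max()) for c in range(250,284) if m[:,c].any()];print(rows)
for cut in(270,273):
  ig=np.zeros(m.shape,bool);ig[:,cut:]=1;ig[:150]=1;ig[300:]=1
  for yw in(-.06,-.04,-.018,0,.02):
    print(cut,yw,min((float((abs(sil(p,TUB,[x,y,yw])-m)*~ig).sum()),x,y) for x in np.arange(594,610) for y in range(52,64)))
```

```text
[(254, np.int64(219), np.int64(224)), (255, np.int64(214), np.int64(227)), (256, np.int64(203), np.int64(230)), (257, np.int64(199), np.int64(231)), (258, np.int64(197), np.int64(232)), (259, np.int64(195), np.int64(232)), (260, np.int64(194), np.int64(233)), (261, np.int64(193), np.int64(233)), (262, np.int64(193), np.int64(234)), (263, np.int64(192), np.int64(234)), (264, np.int64(192), np.int64(234)), (265, np.int64(191), np.int64(234)), (266, np.int64(191), np.int64(235)), (267, np.int64(191), np.int64(235)), (268, np.int64(191), np.int64(235)), (269, np.int64(191), np.int64(235)), (270, np.int64(191), np.int64(235)), (271, np.int64(191), np.int64(235)), (272, np.int64(191), np.int64(234)), (273, np.int64(191), np.int64(233)), (274, np.int64(191), np.int64(226)), (275, np.int64(191), np.int64(221)), (276, np.int64(191), np.int64(216)), (277, np.int64(191), np.int64(212)), (278, np.int64(191), np.int64(208)), (279, np.int64(191), np.int64(203)), (280, np.int64(191), np.int64(199)), (281, np.int64(191), np.int64(195))]
270 -0.06 (36.46274509803922, np.int64(598), 58)
270 -0.04 (38.141176470588235, np.int64(599), 58)
270 -0.018 (40.141176470588235, np.int64(599), 58)
270 0 (43.76862745098039, np.int64(599), 58)
270 0.02 (46.858823529411765, np.int64(600), 58)
273 -0.06 (43.85490196078431, np.int64(599), 58)
273 -0.04 (45.58039215686274, np.int64(599), 58)
273 -0.018 (47.29803921568627, np.int64(599), 58)
273 0 (51.674509803921566, np.int64(599), 58)
273 0.02 (54.01176470588236, np.int64(600), 58)
```

Request:
move_arm(
  commands=[
    [[0.02,0.13,0],0,-0.16],
    [[0.02,0.13,0],0,-0.16],
    [[0.02,0.13,0],0,-0.16],
    [[0.02,0.13,0],0,-0.16],
    [[0.015,0.13,0],0,-0.16],
    [[0.003,0.13,0],0,-0.16],
    [[0.003,0.13,0],0,-0.16],
    [[0.003,0.13,0],0,-0.16],
    [[0.003,0.13,0],0,-0.16],
  ],
)

```text
t: 14.57
eef_pos: [603.1, 13.3, 464.8]
tcp_rot: [3.142, 0.0, 1.558]
ft_force: [0.1, -1.9, -0.7]
opening: 0.42
grip_force: 0.6
```

Request:
move_arm(
  commands=[
    [[0.003,0.13,0],0,-0.16],
    [[0.003,0.13,0],0,-0.16],
    [[0.003,0.13,0],0,-0.16],
    [[0.003,0.13,0],0,-0.16],
  ],
)

```text
t: 14.9
eef_pos: [603.4, 28.9, 464.8]
tcp_rot: [3.141, -0.0, 1.558]
ft_force: [0.1, -0.5, -0.2]
opening: 0.42
grip_force: 0.6
```

Run:
```python
from h import *
s=env.state();print(s["eef_pos"],s["tcp_rot"][2],s["ft_force"],s["moment"])
p,t=read_camera("scene"),read_camera("top")
a,b=[cv2.resize(q["image"][150:330,150:390,::-1],(400,300),interpolation=cv2.INTER_CUBIC) for q in(p,t)]
cv2.imwrite("pics/p4.png",np.hstack([a,b]))
```

```text
[603.42550494  28.87643034 464.79240521] 1.5577354216502242 [ 0.1005235  -0.45098671 -0.17903172] [-0.28341225  0.02942005  0.01234494]
```

View pics/p4.png

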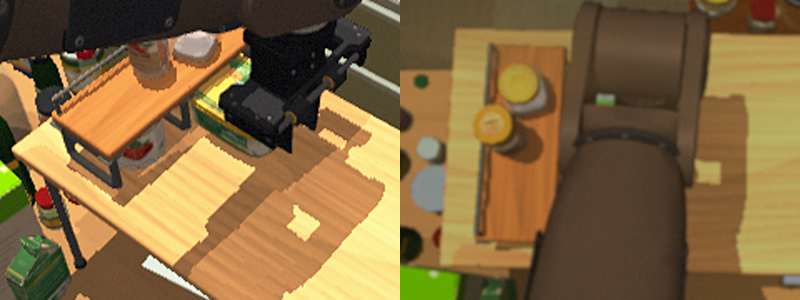

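The front end is about 30 mm past the mouth, between the legs and with little force. I'll go on slowly.

Request:
move_arm(
  commands=[
    [[0.002,0.12,0],0,-0.16],
    [[0.002,0.12,0],0,-0.16],
    [[0.002,0.12,0],0,-0.16],
    [[0.002,0.12,0],0,-0.16],
    [[0.002,0.12,0],0,-0.16],
    [[0.002,0.12,0],0,-0.16],
  ],
)

```text
t: 15.5
eef_pos: [603.8, 50.4, 464.8]
tcp_rot: [3.141, 0.0, 1.558]
ft_force: [0.3, -2.0, 0.4]
opening: 0.422
grip_force: 1.0
```

Request:
move_arm(
  commands=[
    [[0.002,0.12,0],0,-0.16],
    [[0.002,0.12,0],0,-0.16],
    [[0.002,0.1,0],0,-0.16],
    [[0.002,0.08,0],0,-0.16],
    [[0.002,0.05,0],0,-0.16],
  ],
)

```text
t: 15.92
eef_pos: [604.1, 64.5, 464.8]
tcp_rot: [3.141, 0.0, 1.558]
ft_force: [-0.3, -1.9, 0.0]
opening: 0.422
grip_force: 1.2
```

Request:
move_arm(
  commands=[
    [[0,0.05,0],0,-0.16],
    [[0,0.05,0],0,-0.16],
  ],
)

```text
t: 16.08
eef_pos: [604.1, 67.3, 464.8]
tcp_rot: [3.141, 0.0, 1.558]
ft_force: [0.6, -2.4, 1.3]
opening: 0.42
grip_force: 1.3
```

Request:
move_arm(
  commands=[
    [[0,0.05,0],0,-0.16],
    [[0,0.05,0],0,-0.16],
  ],
)

```text
t: 16.25
eef_pos: [604.1, 70.2, 464.8]
tcp_rot: [3.141, 0.0, 1.558]
ft_force: [-0.4, -3.0, 1.0]
opening: 0.422
grip_force: 1.3
```

Now 1 mm per row towards the stop, checking the force after each call.

Request:
move_arm(
  commands=[
    [[0,0.04,0],0,-0.16],
    [[0,0.04,0],0,-0.16],
    [[0,0.04,0],0,-0.16],
  ],
)

```text
t: 16.5
eef_pos: [604.1, 73.9, 464.8]
tcp_rot: [3.141, 0.0, 1.558]
ft_force: [0.1, -2.3, 2.1]
opening: 0.422
grip_force: 1.4
```

Request:
move_arm(
  commands=[
    [[0,0.03,0],0,-0.16],
    [[0,0.03,0],0,-0.16],
  ],
)

```text
t: 16.67
eef_pos: [604.1, 75.7, 464.8]
tcp_rot: [3.141, 0.0, 1.558]
ft_force: [-0.1, -2.9, 1.4]
opening: 0.421
grip_force: 1.5
```

Request:
move_arm(
  commands=[
    [[0,0.03,0],0,-0.16],
    [[0,0.03,0],0,-0.16],
  ],
)

```text
t: 16.83
eef_pos: [604.1, 77.1, 464.8]
tcp_rot: [3.142, 0.001, 1.558]
ft_force: [-0.1, -10.6, 2.9]
opening: 0.42
grip_force: 5.5
```

Request:
move_arm(
  commands=[
    [[0,0.03,0],0,-0.16],
  ],
)

```text
t: 16.92
eef_pos: [604.1, 77.5, 464.8]
tcp_rot: [-3.141, 0.003, 1.558]
ft_force: [-1.6, -16.9, 3.8]
opening: 0.421
grip_force: 8.2
```

Request:
move_arm(
  commands=[
    [[0,0.03,0],0,-0.16],
  ],
)

```text
t: 17.0
eef_pos: [604.1, 77.8, 464.8]
tcp_rot: [-3.141, 0.004, 1.558]
ft_force: [-2.6, -22.1, 3.1]
opening: 0.421
grip_force: 10.8
```

It met the stop at the expected place, and the force rises steeply. Back off and look.

Request:
move_arm(
  commands=[
    [[0,-0.1,0],0,-0.16],
    [[0,-0.5,0],0,-0.16],
    [[0,-1,0],0,-0.16],
    [[0,-1,0],0,-0.16],
    [[0,-1,0],0,-0.16],
    [[0,-1,0.5],0,-0.16],
    [[0,-1,1],0,-0.16],
    [[0,-1,1],0,-0.16],
    [[0,-1,1],0,-0.16],
    [[0,-1,1],0,-0.16],
    [[0,-1,1],0,-0.16],
    [[0,-0.5,0.5],0,-0.16],
    [[0,0,0],0,-0.16],
  ],
)

```text
t: 18.08
eef_pos: [603.1, -224.3, 645.0]
tcp_rot: [3.137, 0.002, 1.555]
ft_force: [0.3, 0.3, -0.0]
opening: 0.418
grip_force: 0.0
```

Run:
```python
from h import *
print(env.state()["eef_pos"])
p=read_camera("top")
for k in("tub","tin","lid_jar","spice_jar","mug","shaker","riser"):
  print(k,[(round(r["confidence"],2),np.round(r["at"]).tolist()) for r in search_frame(k,p)[:2]])
g=sil(p,TUB,[603.5,156,-.018])
m=max([r["region"] for r in cut_out("tub",p)],key=lambda m:(m*g).sum()/(m|(g>0)).sum())
ig=sil(p,np.r_[BOARD,rr(60,60,20,400)],[546.7,190,1.553])>0
ig=cv2.dilate(ig.astype(np.uint8),np.ones((3,3)))>0
print(m.sum(),fit([p],[m.astype(float)],TUB,[603,156,-.018],[ig]))
ys,xs=np.nonzero(m&~ig);print(xs.min(),xs.max(),ys.min(),ys.max())
```

```text
[ 603.12314969 -224.31220435  644.95004079]
tub [(0.86, [261.0, 212.0]), (0.26, [224.0, 250.0])]
tin [(0.6, [463.0, 310.0])]
lid_jar [(0.81, [221.0, 205.0])]
spice_jar [(0.64, [210.0, 226.0])]
mug [(0.69, [461.0, 308.0])]
shaker []
riser [(0.7, [225.0, 251.0])]
1160 (array([ 6.04326308e+02,  1.59225041e+02, -1.02598692e-02]), np.float64(48.886274509803926))
250 274 188 233
```

```bash
python3 -c "
from cell import env
print(env.state()['ft_force'],env.job_done())"
```

```text
the job is handed in; nothing more can be done
[0.70629014 0.35093295 0.07208413] None
```

The job is handed in. The tub was pushed long way into the empty far bay until its end met the stop bars (about 22 N at most), and the jars on the riser hadn't moved. The arm hid the shaker and part of the mug in the final check, and I did not recheck the tin, but I steered clear of all three.

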